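# Find the loaded battery cell by weight and set it loosely in the charger

### The job

Two of the three red cells leaning in the rack are empty shells and one is loaded, so it is much heavier: feel which by lifting. Set the loaded cell upright, knob up, in the charger's yellow tapered cup, gently and without dropping it or pushing it down, so that only its own weight nests it and it does not jam, and let go. The two empty shells must end up where they started in their wells; do not disturb the other things on the bench.

Things in the scene. Friction and masses are not known exactly. Their poses are not given: they have to be found in the camera images.
- cell_1: red tapered battery cell leaning in a rack well. Solid cone 56 mm tall, 28 mm diameter at the underside growing to 48 mm at the shoulder; on it a round black grip knob 24 mm diameter, 38 mm tall, same axis (94 mm overall). Origin: centre of the underside; z up the axis. One of the three cells is loaded, 0.38 to 0.54 kg; two are empty shells, 0.10 to 0.16 kg; they look the same
- cell_2: identical-looking cell, same shape and origin as cell_1; any of the three may be the loaded one
- cell_3: identical-looking cell, same shape and origin as cell_1; any of the three may be the loaded one
- cell_1_knob (a point): the point to grip on cell_1: on its axis, in its knob, 79 mm above its underside (23 mm above the shoulder, 15 mm below the knob's top); same axes as the cell
- cell_2_knob (a point): the point to grip on cell_2: on its axis, in its knob, 79 mm above its underside (23 mm above the shoulder, 15 mm below the knob's top); same axes as the cell
- cell_3_knob (a point): the point to grip on cell_3: on its axis, in its knob, 79 mm above its underside (23 mm above the shoulder, 15 mm below the knob's top); same axes as the cell
- rack: fixed grey rack, base 150 x 290 x 12 mm, with three blue tapered square wells in a row along its y axis, 85 mm apart. Every well leans 30 degrees: its axis points up and towards the rack's own -x (up axis = -0.5 x + 0.866 z in the rack's axes); draw cells out and put them back along that axis. Origin: centre of the base's underside
- rack_well (a point): middle of the inner floor of the rack's middle well, where a cell's underside rests; axes as the rack's. The other wells lie 85 mm to either side along y. Wells are 40 mm deep inside, taper as the cells do and leave about 1.5 mm on each of their four sides, so a cell lifted 20 mm along the leaning axis hangs free of its well
- charger: fixed grey charger box 150 x 150 x 50 mm with three pilot lamps on its front (-x) and the yellow cup above its middle. Origin: centre of its underside
- cup_mouth (a point): centre of the rim of the charger's yellow cup, about 129 mm above the bench (moves with the cup); z up. The cup is 44 mm inside diameter at the rim, tapering as the cell does to 26 mm at its floor 50 mm below, wall 4 mm. A cell nested loosely has its underside 40 to 50 mm below the rim
- cup (a joint): how far the cup has sunk on its spring, in m: 0 at the top, 0.016 at the bottom stop. The spring (800 N/m, preloaded) starts to give at about 1.7 N of load; under an empty shell the cup stays at the top, under the loaded cell's weight alone it sinks 2 to 5 mm; past 13 mm (about 12 N) counts as forced
- meter: loose black multimeter lying flat, 90 x 140 x 48 mm, bystander; origin under its centre
- screwdriver: loose screwdriver lying flat, bystander; origin at its middle
- jar: loose glass jar with blue cap, 60 mm diameter, 75 mm tall, bystander; origin under its centre
- cap_1: loose black vent cap, 32 mm diameter, 22 mm tall, bystander; origin under its centre
- cap_2: another such vent cap, bystander
- brush: loose brush lying flat, bystander; origin at its middle

How it is judged:
By the outcome, as a careful person would: the job done as asked, in the order asked, and still so for the second after the job is handed in, with the robot touching nothing.
It also fails if it takes over 54 s, if anything falls off the work surface, if the arm or the gripper's body presses on something with over 40 N, if the wrist force passes 120 N, or if a joint passes its speed limit or range.

### The arm

A 6-joint arm with a two-finger parallel gripper is mounted at the origin on the work surface. World frame = base frame: x ahead of the robot, y to its left, z up, the work surface at z = 0. Lengths are in m, angles in rad, forces in N, time in s.
With the tool pointing down it reaches from about 0.4 to 0.825 m from the base axis. Payload 7 kg.
Tool frame: the origin (TCP) lies midway between the tips of the shut fingers; the grasp point (between the pads) lies arm.hold_point_z behind it (arm.hold_point_z is the distance from the TCP to the grasp point, in m); z points along the fingers, y is the line along which they close (so a half turn about z gives the same grasp; the last joint's range is limited). The gripper opens to 88 mm and grips with 3 to 60 N. Pads are 19 mm wide; open, the fingers measure 130 mm over their backs; the gripper's body (78 mm by 193 mm) begins 47 mm behind the grasp point.
Start: joints at [-1.029, 0.359, 0.012, 0, -1.224, -0.288], TCP at [0.169, -0.653, 0.227] pointing down, gripper open.
Joint ranges: [-3.07, 3.07], [-1.43, 2.12], [-1.02, 1.25], [-3.03, 1.67], [-3.05, -0], [-3.03, 3.03]. Speed limits (rad/s): [2.39, 2.39, 3.01, 3.14, 3.14, 3.14].

### API

Orientations are given as [roll, pitch, yaw] about the fixed x, y, z axes, in that order (R = Rz(yaw) Ry(pitch) Rx(roll)).
In Python, from station import arm gives the robot as it stands.
- The arm moves only by the shell command python3 -m crank 'ROWS' [OPENING] [FORCE]. ROWS is JSON, a list that holds one entry, the list of rows, each a list of 4 numbers: the shift along the tool's x, y, z in units of 25 mm (1.0 is 25 mm), then the turn about the tool's z in units of 5 degrees (1.0 is 5 degrees). A call has 1 to 12 rows; each row is the pose to reach, as a shift and turn from the pose commanded when the call began, along the tool's axes at that moment; what a row does not reach only later rows make up. A row lasts 1/8 s, in which the tool goes at most 62.5 mm and 10.7 degrees, less where a joint would pass 70% of its speed; a pose out of reach is approached as far as the arm can. A call with a gripper value outside its range is refused whole. OPENING is the closure, from 0 (fully open) to 1 (shut), set as the call begins (- or left out, the last holds). The fingers move at their own pace and stop on an object; FORCE is the grip in N (left out, the last holds). Time passes only in rows, so rows that repeat a pose let the fingers close. It gives the time, the measured TCP pose, the force, the opening and the grip force at its end, in the units of the state.
- arm.get_state(): the state, without advancing time (a new reading comes with each control period).
- arm.grab_frame(name): name is "scene" or "side" or "wrist"; returns (picture, depth): 384x512x3 uint8, red, green, blue; 384x512 float32, m along the optical axis (not along the pixel's ray), 0 where there is no reading.
- arm.get_calibration(name): a dict with "mtx" (3x3 intrinsics, pixels), "R" (3x3) and "t" (3): a world point X has camera coordinates R X + t; the wrist camera has in their place "mount" (4x4, takes a point from camera to tool coordinates, whose origin is the TCP and whose axes are the flange's). Camera axes: x right, y down, z forward; pixel columns grow to the right and rows downward; lengths in m; the calibration is good to about 2 mm. A picture is of the moment at which its call begins: read the wrist's pose just before it. get_calibration takes no time and is no camera call.
- arm.job_done(): hands the job in; it is judged then, once.
Trained networks look in the newest picture that a camera, given by its name, has taken for a name from the list of things; names that differ only in an ending like _2 or _b are one class to them, and where a whole thing is asked for, a point or a joint stands for the part that bears it (a point fixed in the world has none). Each returns a list of dicts, best first, with "score" (0 to 1); they miss things now and then, are a little off and sometimes report something else, mostly with a low value. They report only what shows in the picture. A call takes as long as a camera call.
- arm.recognise(thing, camera): "extent" ([left, top, width, height] in pixels, round what is visible of it).
- arm.trace(thing, camera): "mask" (384x512 bool, what is visible of it) and "extent" ([left, top, width, height] in pixels, round what is visible of it).
The state is a dict: "t": time; "q": joint angles; "qd": joint speeds; "joint_efforts": joint torques, N m; "eef_pos": TCP position; "ee_rot": TCP orientation; "force": force on the tool from outside, world axes, zero at the start; "moment": the same for the moment, N m; "width": finger opening in m; "gripper_force": force on a finger pad.
Only numpy, scipy, OpenCV 4.12 (cv2) and the standard library are available. Lean on these libraries where they do the work, as an engineer would, in place of code of your own. Each camera call takes 0.05 s, during which the arm holds its last target. There are 200 camera calls.

## Working session

There is one attempt and no reset: what is moved stays moved. The work goes in short steps, Python scripts to look and compute and a shell command to move; the robot and the scene stay as the last step left them, time stands still between calls to the robot, and variables do not carry over. Pictures are saved under pics/ and viewed, at most 10 in all, crops included, and the job is handed in when it is done.

```bash
ls; mkdir -p pics
python3 - <<'E'
from station import arm
import cv2,numpy as np
print(arm.get_state(), arm.hold_point_z)
for n in ("scene","side"):
    p,d=arm.grab_frame(n); cv2.imwrite(f"pics/{n}0.png",p[:,:,::-1]); np.save(f"pics/{n}0d.npy",d)
    c=arm.get_calibration(n); print(n,c)
    for th in ("cell_1","rack","charger","cup_mouth","cell_1_knob"):
        print(th,[(round(r["score"],2),r["extent"]) for r in arm.recognise(th,n)][:4])
print(arm.get_calibration("wrist"))
E
```

```text
pics
{'t': 0.0, 'q': array([-1.02887691e+00,  3.59381342e-01,  1.10465253e-02, -3.71575110e-04,
       -1.22408544e+00, -2.88071866e-01]), 'qd': array([-0.00016626, -0.00183085, -0.00065798, -0.00014353, -0.00014424,
       -0.00052554]), 'joint_efforts': array([-1.81423053e-03, -5.82722962e+01,  2.93051845e+01,  6.99702144e+00,
        6.79300865e-03, -1.65119905e-04]), 'eef_pos': array([ 0.16934946, -0.65289875,  0.22561704]), 'ee_rot': array([ 3.13993640e+00, -1.26502950e-04, -2.88787155e+00]), 'force': array([-0.18543986, -0.03626936, -0.04853596]), 'moment': array([-0.03044882, -0.06575421, -0.0148128 ]), 'gripper_force': 0.0, 'width': 0.08805880406754958} 0.0188
scene {'mtx': array([[476.95305295,   0.        , 247.18884176],
       [  0.        , 476.95305295, 196.33912313],
       [  0.        ,   0.        ,   1.        ]]), 'R': array([[ 0.30508729,  0.95218395,  0.01635482],
       [ 0.68609735, -0.20785611, -0.69718452],
       [-0.66044846,  0.22392313, -0.71670514]]), 't': array([-0.12601003, -0.28353764,  1.58171121])}
cell_1 [(0.86, [343.7, 184.4, 18.7, 20.0]), (0.85,
[... 878 characters left out ...]
)]
rack [(0.75, [140.9, 210.3, 118.0, 90.9])]
charger [(0.62, [269.3, 151.0, 61.4, 57.7])]
cup_mouth [(0.67, [288.7, 153.9, 17.6, 20.8])]
cell_1_knob [(0.61, [217.3, 206.0, 16.5, 20.1])]
{'mtx': array([[299.00842043,   0.        , 254.37543137],
       [  0.        , 299.00842043, 195.23640714],
       [  0.        ,   0.        ,   1.        ]]), 'mount': array([[ 2.83496002e-04, -9.66297667e-01, -2.57427150e-01,
         7.03255006e-02],
       [ 9.99999779e-01,  4.28806539e-04, -5.08333404e-04,
        -1.02848949e-03],
       [ 6.01587828e-04, -2.57426949e-01,  9.66297575e-01,
        -1.56996885e-01],
       [ 0.00000000e+00,  0.00000000e+00,  0.00000000e+00,
         1.00000000e+00]])}
```

```bash
cat > h.py <<'E'
import numpy as np, cv2
from station import arm
from scipy.spatial.transform import Rotation as Ro
def cloud(d,c,T=None):
    """world points for a depth picture (T: world from tool for the wrist camera)"""
    K=c["mtx"]; v,u=np.mgrid[:d.shape[0],:d.shape[1]]
    P=np.stack([(u-K[0,2])/K[0,0]*d,(v-K[1,2])/K[1,1]*d,d],-1)
    if T is None: return (P-c["t"])@c["R"]
    M=T@c["mount"]; return P@M[:3,:3].T+M[:3,3]
def pose():
    s=arm.get_state(); T=np.eye(4); T[:3,:3]=Ro.from_euler("xyz",s["ee_rot"]).as_matrix(); T[:3,3]=s["eef_pos"]; return T
def box(P,d,e,m=None):
    x,y,w,h=[int(round(a)) for a in e]; q=P[y:y+h,x:x+w]; k=d[y:y+h,x:x+w]>0
    if m is not None: k&=m[y:y+h,x:x+w]
    return q[k]
E
python3 - <<'E'
from h import *
np.set_printoptions(precision=3,suppress=True)
for n in ("scene","side"):
    p,d=arm.grab_frame(n); P=cloud(d,arm.get_calibration(n))
    for th in ("cell_1","rack","charger","cup_mouth","meter","screwdriver","jar","cap_1","brush"):
        for r in arm.trace(th,n)[:3]:
            q=box(P,d,r["extent"],r["mask"])
            print(n,th,round(r["score"],2),np.round(r["extent"]),np.median(q,0),np.percentile(q,3,axis=0),np.percentile(q,97,axis=0))
    if n=="scene":
        np.save("pics/P.npy",P)
a=cv2.imread("pics/scene0.png")[130:330,80:420]; cv2.imwrite("pics/a.png",cv2.resize(a,None,fx=2.3,fy=2.3))
E
```

```text
scene cell_1 0.73 [282. 196.  17.  25.] [0.574 0.055 0.094] [0.551 0.039 0.078] [0.594 0.07  0.12 ]
scene cell_1 0.58 [314. 186.  18.  28.] [0.576 0.14  0.093] [0.556 0.123 0.076] [0.596 0.158 0.119]
scene cell_1 0.36 [240. 218.  11.  13.] [ 0.521 -0.042  0.02 ] [ 0.504 -0.054 -0.001] [ 0.531 -0.027  0.024]
scene rack 0.72 [256. 199. 130.  61.] [0.616 0.123 0.035] [0.511 0.005 0.007] [0.648 0.266 0.079]
scene charger 0.75 [117. 220.  74.  71.] [ 0.586 -0.277  0.049] [ 0.504 -0.355  0.01 ] [ 0.651 -0.2    0.124]
scene cup_mouth 0.56 [140. 221.  20.  33.] [ 0.559 -0.277  0.111] [ 0.541 -0.296  0.059] [ 0.588 -0.258  0.129]
scene cup_mouth 0.35 [256. 199. 131.  62.] [0.616 0.123 0.035] [0.51  0.005 0.007] [0.648 0.263 0.079]
scene meter 0.81 [227. 167.  54.  42.] [0.423 0.016 0.039] [ 0.368 -0.045  0.009] [0.455 0.083 0.048]
scene screwdriver 0.77 [215. 281.  31.  76.] [ 0.801 -0.155  0.022] [ 0.681 -0.165  0.01 ] [ 0.847 -0.144  0.026]
scene jar 0.97 [ 67. 282.  39.  44.] [ 0.669 -0.433  0.068] [ 0.631 -0.458  0.004] [ 0.681 -0.409  0.076]
scene cap_1 0.61 [238. 217.  13.  14.] [ 0.521
[... 1419 characters left out ...]
213. 172.  38.  19.] [ 0.768 -0.15   0.017] [ 0.681 -0.172  0.   ] [ 0.821 -0.141  0.027]
side jar 0.48 [295. 141.  14.  23.] [ 0.634 -0.431  0.072] [ 0.618 -0.457  0.018] [ 0.665 -0.411  0.077]
side jar 0.18 [142. 212. 117.  87.] [0.558 0.173 0.013] [0.497 0.018 0.006] [0.626 0.285 0.07 ]
side cap_1 0.66 [237. 206.  12.  12.] [ 0.596 -0.041  0.021] [ 0.585 -0.057  0.007] [ 0.612 -0.029  0.024]
side cap_1 0.42 [260. 217.  12.  16.] [ 0.508 -0.037  0.021] [ 0.498 -0.055  0.001] [ 0.524 -0.027  0.024]
side brush 0.61 [198. 312.  64.  72.] [0.327 0.292 0.014] [0.31  0.226 0.001] [0.349 0.383 0.018]
side brush 0.24 [190. 219.  20.  25.] [0.56  0.152 0.087] [0.543 0.126 0.054] [0.603 0.166 0.12 ]
```

View pics/a.png

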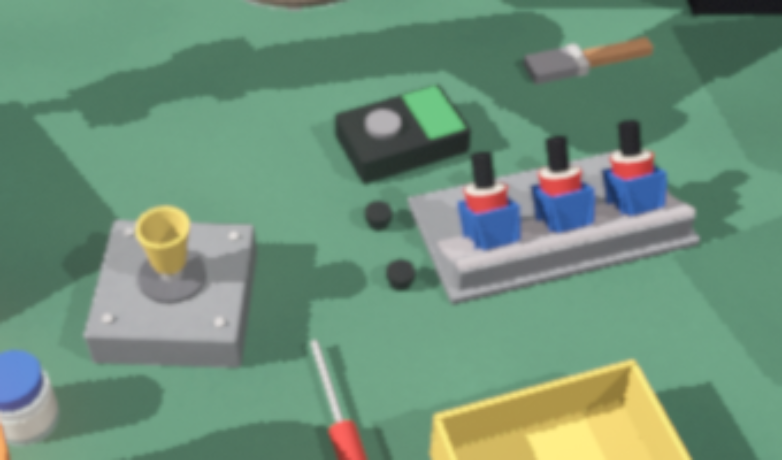

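View pics/side0.png

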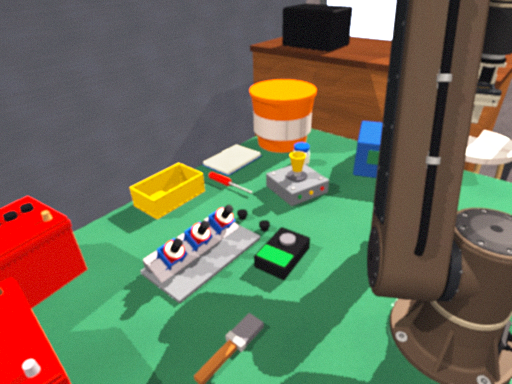

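The pictures show the rack with its three leaning cells (crop px 485/557/630, 170), knobs towards the robot. The charger's cup is at crop (163, 230). The caps and meter lie between them, and the jar and screwdriver are clear of the path. I'll go over the cup first for a close look, then on to the rack.

```bash
python3 -m crank '[[[-2,1,-0.4,0.3],[-4,2.2,-0.8,0.6],[-6,3.3,-1.4,1],[-8,4.4,-1.4,1.4],[-10,5.5,-1.4,1.8],[-12,6.6,-1.4,2.2],[-14,7.7,-1.4,2.5],[-16,8.8,-1.4,2.9],[-18,9.8,-1.4,2.9],[-19.2,10.4,-1.4,2.9],[-19.2,10.4,-1.4,2.9],[-19.2,10.4,-1.4,2.9]]]' 0.4 20
python3 - <<'E'
from h import *
np.set_printoptions(precision=4,suppress=True)
T=pose(); p,d=arm.grab_frame("wrist"); P=cloud(d,arm.get_calibration("wrist"),T); print(T)
cv2.imwrite("pics/w1.png",p[:,:,::-1]); np.save("pics/Pw1.npy",P)
for r in arm.trace("cup_mouth","wrist")[:2]:
    q=box(P,d,r["extent"],r["mask"]); print(r["score"],r["extent"],np.percentile(q,[2,50,98],axis=0))
    z=np.percentile(q[:,2],97); t=q[abs(q[:,2]-z)<.004]; 
    (cx,cy),rad=cv2.minEnclosingCircle(t[:,:2].astype(np.float32)*1000); print(z,len(t),cx,cy,rad)
    A=np.c_[2*t[:,:2],np.ones(len(t))]; s=np.linalg.lstsq(A,(t[:,:2]**2).sum(1),rcond=None)[0]; print(s,np.sqrt(s[2]+s[0]**2+s[1]**2))
S=np.load("pics/P.npy");
E
```

```text
t: 3.1
eef_pos: [0.5685, -0.2812, 0.2615]
ee_rot: [3.142, -0.0, -3.141]
force: [-0.8, -1.3, 1.0]
width: 0.0523
gripper_force: 0.0
[[-1.     -0.001  -0.0004  0.5685]
 [-0.001   1.      0.     -0.2812]
 [ 0.0004  0.     -1.      0.2615]
 [ 0.      0.      0.      1.    ]]
0.69 [234.3, 154.4, 50.9, 52.8] [[ 0.5375 -0.3001  0.0765]
 [ 0.5663 -0.2769  0.111 ]
 [ 0.5841 -0.2545  0.1288]]
0.12869632560745145 634 560.7175903320312 -276.7720031738281 25.66777229309082
[ 0.5605 -0.277  -0.3904] 0.023319190017729297
0.61 [187.7, 88.9, 146.8, 146.2] [[ 0.4807 -0.354   0.0471]
 [ 0.552  -0.2778  0.0491]
 [ 0.6361 -0.1998  0.1278]]
0.12737650332126135 689 560.7175903320312 -276.7720031738281 25.66777229309082
[ 0.5604 -0.277  -0.3903] 0.023250741113616708
```

View pics/w1.png

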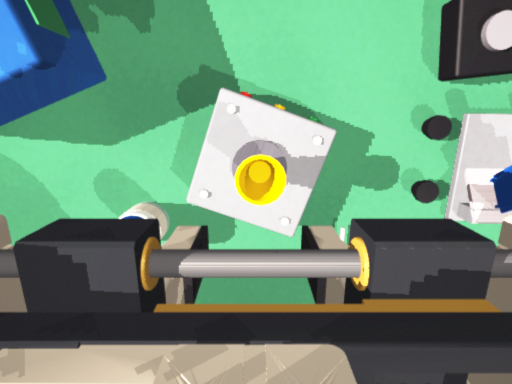

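The cup rim shows as a circle at px (261, 180). Its centre is about (0.5607, -0.2768) with the rim at 0.1287. Next is the rack.

```bash
python3 -m crank '[[[0,1.5,-0.8,0],[0,3.5,-1,0],[0,5.5,-1,0],[0,7.5,-1,0],[0,9.5,-1,0],[0,11.5,-1,0],[0,13.5,-1,0],[0,15.5,-1,0],[0,16.8,-1,0],[0,16.8,-1,0],[0,16.8,-1,0]]]'
python3 - <<'E'
from h import *
np.set_printoptions(precision=4,suppress=True)
T=pose(); p,d=arm.grab_frame("wrist"); P=cloud(d,arm.get_calibration("wrist"),T); print(T[:3,3])
cv2.imwrite("pics/w2.png",p[:,:,::-1]); np.save("pics/Pw2.npy",P); np.save("pics/dw2.npy",d)
for th in ("cell_1","cell_1_knob","rack"):
  for r in arm.trace(th,"wrist")[:4]:
    q=box(P,d,r["extent"],r["mask"]); print(th,round(r["score"],2),np.round(r["extent"]),np.percentile(q,[3,50,97],axis=0).ravel())
# dark knob points above z 0.08
k=(d>0)&(P[...,2]>.075)&(P[...,2]<.15)&(p.max(2)<70)
n,l,st,ce=cv2.connectedComponentsWithStats(k.astype(np.uint8))
for i in range(1,n):
  if st[i,4]>40:
    q=P[l==i]; print(st[i],np.percentile(q,[2,50,98],axis=0).ravel())
    for z0 in np.arange(.08,.125,.006):
      s=q[abs(q[:,2]-z0)<.003]; 
      if len(s)>10: print("  ",z0,len(s),s.min(0)[:2],s.max(0)[:2],(s.min(0)+s.max(0))[1]/2)
E
```

```text
t: 4.58
eef_pos: [0.5684, 0.1379, 0.2867]
ee_rot: [-3.142, 0.0, -3.142]
force: [0.7, -1.1, 1.0]
width: 0.0526
gripper_force: 0.0
[0.5684 0.1379 0.2867]
cell_1 0.84 [170. 151.  40.  47.] [0.5429 0.0372 0.0664 0.5676 0.0624 0.0925 0.5966 0.078  0.1195]
cell_1 0.74 [308. 153.  42.  44.] [0.5441 0.2071 0.0691 0.5689 0.2226 0.0927 0.5958 0.2475 0.1193]
cell_1 0.63 [241. 155.  35.  46.] [0.5431 0.1225 0.0688 0.5681 0.1418 0.0932 0.5984 0.1603 0.1193]
cell_1_knob 0.74 [168. 153.  41.  43.] [0.542  0.0362 0.0614 0.5674 0.0622 0.0925 0.5949 0.0776 0.1195]
rack 0.63 [157. 114. 210. 109.] [0.4991 0.008  0.0093 0.5536 0.1415 0.0118 0.6332 0.2772 0.081 ]
[174 154  25  28 470] [0.5409 0.0495 0.0952 0.5533 0.0604 0.1141 0.5718 0.0695 0.1206]
   0.09800000000000002 34 [0.5584 0.0542] [0.5735 0.0698] 0.06203397889422578
   0.10400000000000002 44 [0.5551 0.053 ] [0.5702 0.0699] 0.06144405848053798
   0.11000000000000003 106 [0.5398 0.0494] [0.5662 0.0702] 0.0598012391556542
   0.11600000000000003 222 [0.5427 0.0476] [0.563  0.0698] 0.05872159979725463
   0.12200000000000004 54 [0.5518 0.0516] [0.5596 
[... 359 characters left out ...]
000000000003 223 [0.5438 0.1327] [0.563  0.1526] 0.14263806201342488
   0.12200000000000004 45 [0.5518 0.1349] [0.5596 0.1492] 0.14204609963908438
[321 156  26  27 481] [0.543  0.2163 0.0948 0.5553 0.2248 0.1139 0.573  0.2365 0.1203]
   0.09200000000000001 11 [0.5661 0.2163] [0.5753 0.2243] 0.22026985570125385
   0.09800000000000002 40 [0.5586 0.2161] [0.5746 0.2313] 0.22371587565773687
   0.10400000000000002 44 [0.5526 0.2163] [0.5725 0.2323] 0.22429060085287608
   0.11000000000000003 111 [0.5419 0.2158] [0.5687 0.2372] 0.226511235793326
   0.11600000000000003 228 [0.5437 0.2161] [0.564  0.2377] 0.22689860414690508
   0.12200000000000004 46 [0.5549 0.2205] [0.5606 0.2329] 0.2266795680416548
```

View pics/w2.png

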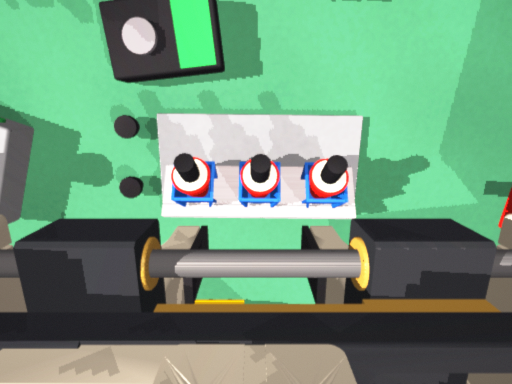

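All three knob tops show at px (185,163), (260,165) and (337,165), and the rack yaw is about 0. I'll grasp the middle cell first with a firm grip so it can't swing, then lift it along the leaning axis.

```bash
python3 -m crank '[[[0.2,0.1,1.5,0],[0.42,0.18,3.5,0],[0.42,0.18,5.5,0],[0.42,0.18,7,0],[0.42,0.18,7.8,0],[0.42,0.18,8.07,0],[0.42,0.18,8.07,0],[0.42,0.18,8.07,0]]]' 0.4 30
python3 -m crank '[[[0,0,0,0],[0,0,0,0],[0,0,0,0],[0,0,0,0]]]' 0.95 30
python3 -m crank '[[[0.1,0,-0.173,0],[0.2,0,-0.346,0],[0.3,0,-0.52,0],[0.4,0,-0.693,0],[0.5,0,-0.866,0],[0.5,0,-0.866,0],[0.5,0,-0.866,0],[0.5,0,-0.866,0]]]'
```

```text
t: 5.78
eef_pos: [0.5587, 0.1435, 0.086]
ee_rot: [3.141, 0.002, -3.141]
force: [-0.1, 0.3, -0.5]
width: 0.0529
gripper_force: 0.0
t: 6.28
eef_pos: [0.5581, 0.1435, 0.085]
ee_rot: [3.141, 0.0, -3.141]
force: [-0.5, -0.1, 1.1]
width: 0.0233
gripper_force: 30.0
t: 7.28
eef_pos: [0.5454, 0.1433, 0.1063]
ee_rot: [-3.141, -0.0, -3.141]
force: [0.1, 0.0, -5.6]
width: 0.0233
gripper_force: 30.0
```

Run:
```python
from h import *
f=[]
for i in range(8):
    p,d=arm.grab_frame("side"); s=arm.get_state(); f.append(np.r_[s["force"],s["moment"]])
print(np.mean(f,0).round(2),np.std(f,0).round(2))
cv2.imwrite("pics/s3.png",cv2.resize(p[150:320,110:340,::-1],None,fx=3,fy=3,interpolation=2))
```

```text
[-0.13  0.16 -4.75 -0.02  0.07 -0.  ] [0.69 0.49 0.21 0.03 0.02 0.01]
```

View pics/s3.png

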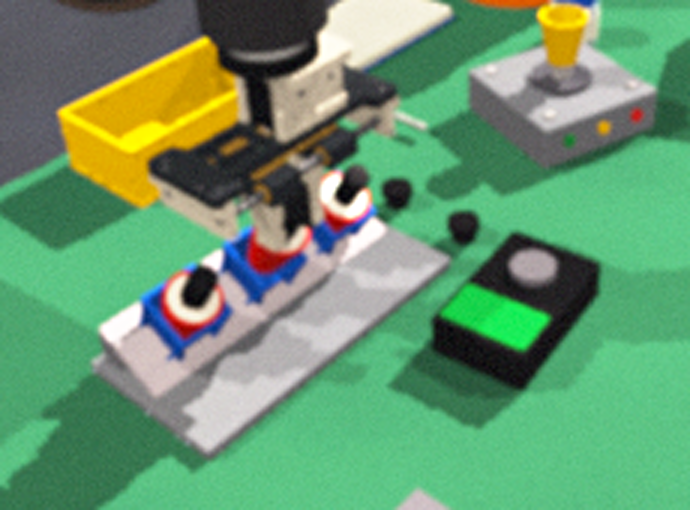

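The force reads 4.75 ± 0.2 N, about 0.48 kg, so the middle cell is the loaded one and the other two can stay untouched. I'll draw it out and carry it over free bench between rack and charger. There I'll ease the grip so it swings to hang plumb about the pads, using the moment as a tilt gauge.

```bash
python3 -m crank '[[[0.2,0,-0.346,0],[0.5,0,-0.866,0],[0.8,0,-1.386,0],[0.8,0,-2.4,0],[0.6,0,-3.8,0],[0.4,-0.5,-5,0],[0.2,-1.5,-5.2,0],[0,-3,-5.2,0],[-0.3,-4.5,-5.2,0],[-0.6,-6,-5.2,0],[-0.6,-7.5,-5.2,0],[-0.6,-9,-5.2,0]]]'
python3 -m crank '[[[0,-1,0,0],[0,-1.5,0.6,0],[0,-1.5,1.8,0],[0,-1.5,3.2,0],[0,-1.5,4.6,0],[0,-1.5,5.6,0],[0,-1.5,6.2,0],[0,-1.5,6.2,0],[0,-1.5,6.2,0]]]'
cat > look.py <<'E'
import sys
from h import *
f=[]
for i in range(5):
    p,d=arm.grab_frame("side"); s=arm.get_state(); f.append(np.r_[s["force"],s["moment"]])
print(np.mean(f,0).round(3),s["eef_pos"].round(4),s["width"])
c=arm.get_calibration("side"); P=cloud(d,c)
h=s["eef_pos"]
k=(d>0)&(abs(P[...,0]-h[0])<.08)&(abs(P[...,1]-h[1])<.05)&(P[...,0]<h[0]+.09)&(p[...,0]>110)&(p[...,1]<70)&(P[...,2]>.004)
q=P[k]; print("red pts",len(q),q.mean(0).round(4))
for lo in np.arange(q[:,2].min(),q[:,2].max(),.008):
    s_=q[(q[:,2]>=lo)&(q[:,2]<lo+.008)]
    if len(s_)>4: print(round(lo+.004,4),len(s_),s_.min(0)[:2].round(4),s_.max(0)[:2].round(4))
u=c["mtx"]@(c["R"]@np.r_[h[:2],h[2]-.03]+c["t"]); u=(u/u[2])[:2].astype(int)
v=p[max(u[1]-50,0):u[1]+50,max(u[0]-60,0):u[0]+60,::-1]; cv2.imwrite(sys.argv[1],cv2.resize(v,None,fx=5,fy=5,interpolation=2))
E
python3 look.py pics/s4.png
python3 -m crank '[[[0,0,0,0],[0,0,0,0],[0,0,0,0]]]' - 15; python3 look.py pics/s5.png
```

```text
t: 9.18
eef_pos: [0.5601, -0.0827, 0.2375]
ee_rot: [3.141, 0.001, -3.141]
force: [0.9, 0.0, -4.3]
width: 0.0232
gripper_force: 30.0
t: 10.3
eef_pos: [0.5615, -0.119, 0.0826]
ee_rot: [-3.141, 0.002, -3.14]
force: [0.3, -0.5, -2.8]
width: 0.0237
gripper_force: 30.0
[ 0.354 -0.333 -4.589 -0.009  0.095  0.018] [ 0.5611 -0.1191  0.0822] 0.023518802472385494
red pts 104 [ 0.5697 -0.1078  0.1027]
0.0377 7 [ 0.58   -0.1175] [ 0.5984 -0.1058]
0.0457 15 [ 0.5714 -0.1117] [ 0.6026 -0.1013]
0.0537 20 [ 0.5657 -0.1102] [ 0.6013 -0.0997]
0.0617 15 [ 0.557 -0.113] [ 0.5961 -0.0993]
0.0697 18 [ 0.5555 -0.1062] [ 0.5905 -0.0962]
0.0777 10 [ 0.5617 -0.0999] [ 0.5843 -0.0963]
t: 10.92
eef_pos: [0.5607, -0.1192, 0.0815]
ee_rot: [3.142, -0.0, -3.141]
force: [-0.0, 0.2, -4.1]
width: 0.0234
gripper_force: 15.0
[-3.300e-02 -6.000e-03 -5.194e+00  2.000e-03  7.100e-02  1.700e-02] [ 0.5607 -0.1192  0.0814] 0.023643107816114894
red pts 98 [ 0.5722 -0.1062  0.0909]
0.0401 10 [ 0.5798 -0.1122] [ 0.5978 -0.1028]
0.0481 17 [ 0.5695 -0.115 ] [ 0.6072 -0.1006]
0.0561 18 [ 0.5636 -0.1116] [ 0.5985 -0.0996]
0.0641 16 [ 0.5593 -0.1111] [ 0.5902 -0.0979]
0.0721 19 [ 0.5559 -0.1067] [ 0.5906 -0.0963]
0.0801 6 [ 0.5694 -0.1014] [ 0.5856 -0.0954]
```

```bash
python3 -m crank '[[[0,0,0.3,0],[0,0,0.54,0],[0,0,0.54,0]]]' - 10; python3 -m crank '[[[0,0,0,0],[0,0,0,0]]]' - 8; python3 look.py pics/s6.png | head -6
python3 -m crank '[[[0,0,0,0],[0,0,0,0],[0,0,0,0]]]' - 6; python3 look.py pics/s7.png
```

```text
t: 11.55
eef_pos: [0.56, -0.1192, 0.067]
ee_rot: [-3.141, -0.002, -3.141]
force: [-0.3, 0.8, -4.2]
width: 0.0238
gripper_force: 10.0
t: 11.8
eef_pos: [0.5609, -0.1192, 0.0682]
ee_rot: [3.142, 0.0, -3.141]
force: [0.8, -0.4, -4.4]
width: 0.0233
gripper_force: 8.0
[ 0.149  0.144 -4.567 -0.022  0.071  0.012] [ 0.5608 -0.1192  0.0681] 0.023586517593152428
red pts 95 [ 0.5715 -0.1067  0.0786]
0.0243 6 [ 0.5819 -0.1097] [ 0.5977 -0.1045]
0.0323 12 [ 0.5717 -0.1117] [ 0.5967 -0.1019]
0.0403 18 [ 0.5656 -0.1138] [ 0.5981 -0.0997]
0.0483 18 [ 0.5561 -0.1117] [ 0.6002 -0.0986]
t: 12.42
eef_pos: [0.5607, -0.1192, 0.068]
ee_rot: [3.142, 0.0, -3.141]
force: [-0.4, -0.1, -5.0]
width: 0.0241
gripper_force: 6.0
[-0.01  -0.336 -4.836 -0.029  0.027  0.027] [ 0.5607 -0.1192  0.068 ] 0.023614393633304257
red pts 115 [ 0.56   -0.1077  0.0601]
0.0081 7 [ 0.5647 -0.1173] [ 0.5754 -0.106 ]
0.0161 14 [ 0.5607 -0.1172] [ 0.5816 -0.1031]
0.0241 14 [ 0.5575 -0.1182] [ 0.5808 -0.1021]
0.0321 15 [ 0.5554 -0.1155] [ 0.5762 -0.1007]
0.0401 20 [ 0.5491 -0.1175] [ 0.5757 -0.0988]
0.0481 19 [ 0.5466 -0.119 ] [ 0.5798 -0.0973]
0.0561 14 [ 0.5443 -0.1109] [ 0.5778 -0.0956]
```

View pics/s7.png

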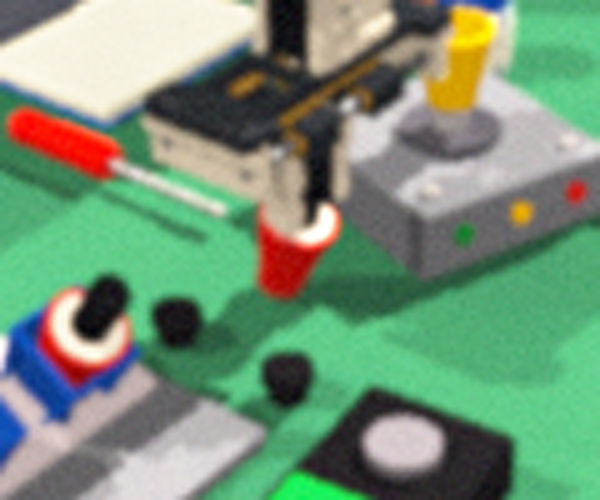

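It swung most of the way at 6 N and looks about 12° off plumb. I'll touch its edge lightly to the bench and draw the knob +x to square it, then set it down and regrip upright.

```bash
python3 -m crank '[[[0,0,0.06,0],[0,0,0.12,0],[0,0,0.16,0],[0,0,0.16,0]]]'; python3 look.py pics/s8.png | head -1; python3 -m crank '[[[0,0,0.04,0],[0,0,0.04,0],[0,0,0.04,0]]]'; python3 look.py pics/s9.png
```

```text
t: 13.18
eef_pos: [0.5606, -0.1192, 0.0638]
ee_rot: [-3.142, -0.0, -3.141]
force: [0.4, -0.4, -5.0]
width: 0.0238
gripper_force: 6.0
[ 3.290e-01 -9.000e-03 -4.604e+00 -6.000e-03  6.100e-02  4.000e-03] [ 0.5607 -0.1192  0.064 ] 0.023539452472115325
t: 13.8
eef_pos: [0.5608, -0.1192, 0.0631]
ee_rot: [-3.142, 0.0, -3.141]
force: [0.3, 0.1, -2.7]
width: 0.0242
gripper_force: 6.0
[-6.330e-01  1.160e-01 -2.118e+00  2.000e-03  1.170e-01 -2.000e-03] [ 0.5608 -0.1192  0.0631] 0.02369401582516969
red pts 112 [ 0.5603 -0.1072  0.0544]
0.0099 16 [ 0.5619 -0.1216] [ 0.5841 -0.1027]
0.0179 15 [ 0.5586 -0.1196] [ 0.5824 -0.1021]
0.0259 17 [ 0.5541 -0.1159] [ 0.5759 -0.1001]
0.0339 15 [ 0.5492 -0.1174] [ 0.5748 -0.1002]
0.0419 20 [ 0.5468 -0.1197] [ 0.5788 -0.0976]
0.0499 17 [ 0.5501 -0.1039] [ 0.5778 -0.0963]
```

```bash
python3 -m crank '[[[-0.1,0,0,0],[-0.2,0,0,0],[-0.3,0,0,0],[-0.3,0,0,0]]]'; python3 look.py pics/s10.png; python3 -m crank '[[[-0.1,0,0,0],[-0.2,0,0,0],[-0.3,0,0,0],[-0.3,0,0,0]]]'; python3 look.py pics/s11.png
```

```text
t: 14.55
eef_pos: [0.5688, -0.1192, 0.0633]
ee_rot: [-3.142, 0.001, -3.141]
force: [-0.2, 0.6, 3.0]
width: 0.0238
gripper_force: 6.0
[ 0.548  0.463  2.607 -0.032 -0.064 -0.003] [ 0.5686 -0.1192  0.0633] 0.023841462776786716
red pts 123 [ 0.5609 -0.1099  0.0696]
0.0088 13 [ 0.5649 -0.1231] [ 0.5838 -0.1037]
0.0168 16 [ 0.5596 -0.1209] [ 0.5825 -0.102 ]
0.0248 16 [ 0.556  -0.1162] [ 0.5804 -0.1007]
0.0328 18 [ 0.5546 -0.1195] [ 0.5787 -0.0991]
0.0408 21 [ 0.5511 -0.1199] [ 0.5778 -0.0976]
0.0488 18 [ 0.5486 -0.1173] [ 0.5814 -0.0965]
0.0568 5 [ 0.5615 -0.0991] [ 0.5799 -0.0958]
t: 15.3
eef_pos: [0.5758, -0.1192, 0.0628]
ee_rot: [-3.142, -0.0, -3.141]
force: [-1.6, 0.7, 1.6]
width: 0.0238
gripper_force: 6.0
[ 0.585 -0.223  0.85  -0.063 -0.104 -0.013] [ 0.5756 -0.1192  0.0628] 0.023784314830943946
red pts 127 [ 0.5646 -0.1092  0.0602]
0.0083 13 [ 0.5652 -0.1234] [ 0.5831 -0.1043]
0.0163 17 [ 0.5625 -0.1201] [ 0.5825 -0.1026]
0.0243 20 [ 0.5601 -0.1233] [ 0.5834 -0.1009]
0.0323 15 [ 0.5583 -0.1193] [ 0.5832 -0.1   ]
0.0403 22 [ 0.556  -0.1264] [ 0.5811 -0.098 ]
0.0483 21 [ 0.5523 -0.1165] [ 0.5789 -0.0961]
0.0563 7 [ 0.5543 -0.1044] [ 0.5823 -0.0951]
```

View pics/s11.png

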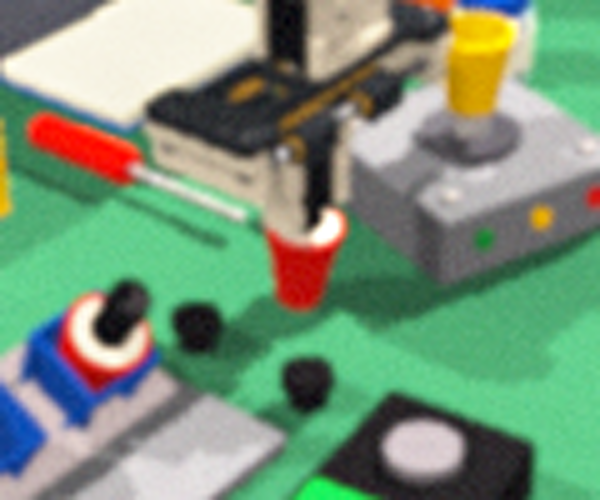

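It now looks upright, with its base at about px (300, 300). I'll open the fingers, rise, and check it from the wrist camera.

```bash
python3 -m crank '[[[0,0,0,0],[0,0,0,0],[0,0,0,0]]]' 0.4; python3 -m crank '[[[0,0,-0.7,0],[0,0,-2,0],[0,0,-4,0],[0,0,-6,0],[0,0,-8,0],[0,0,-8,0],[0,0,-8,0],[0,0,-8,0]]]'
python3 - <<'E'
from h import *
np.set_printoptions(precision=4,suppress=True)
T=pose(); p,d=arm.grab_frame("wrist"); P=cloud(d,arm.get_calibration("wrist"),T); print(T[:3,3])
cv2.imwrite("pics/w3.png",p[80:240,140:400,::-1].repeat(3,0).repeat(3,1))
near=(d>0)&(abs(P[...,0]-.575)<.06)&(abs(P[...,1]+.119)<.05)
k=near&(P[...,2]>.088)&(P[...,2]<.11); q=P[k]
print(len(q),np.percentile(q,[2,50,98],axis=0), cv2.minEnclosingCircle((q[:,:2]*1000).astype(np.float32)))
k=near&(abs(P[...,2]-.056)<.004); q=P[k]; print(len(q),q.min(0),q.max(0),cv2.minEnclosingCircle((q[:,:2]*1000).astype(np.float32)))
E
```

```text
t: 15.92
eef_pos: [0.5755, -0.1192, 0.0629]
ee_rot: [3.142, -0.0, -3.141]
force: [-0.3, -0.1, -0.1]
width: 0.048
gripper_force: 0.0
t: 16.92
eef_pos: [0.575, -0.1192, 0.2616]
ee_rot: [3.142, -0.002, -3.141]
force: [-0.8, -0.7, 0.7]
width: 0.0522
gripper_force: 0.0
[ 0.575  -0.1192  0.2616]
345 [[ 0.5706 -0.1311  0.0896]
 [ 0.5807 -0.1199  0.0928]
 [ 0.5913 -0.1099  0.0943]] ((581.4600830078125, -120.58295440673828), 11.990762710571289)
705 [ 0.558  -0.1435  0.0523] [ 0.6052 -0.0974  0.059 ] ((581.6424560546875, -120.46459197998047), 23.989622116088867)
```

View pics/w3.png

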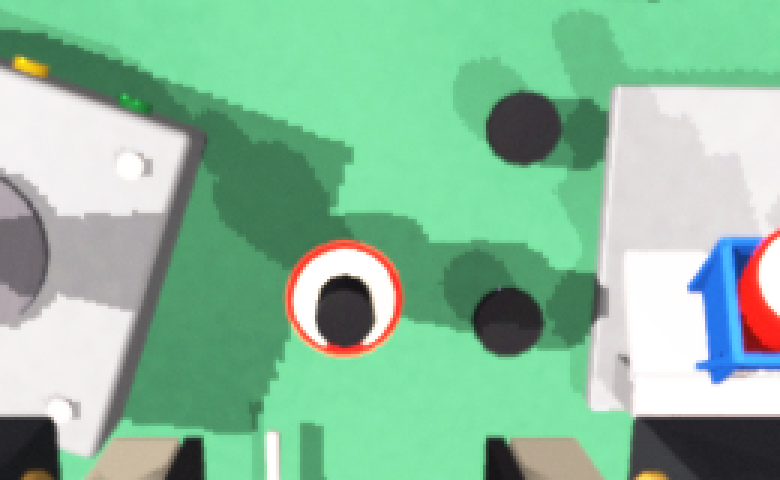

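It stands square at (0.5815, -0.1205), with knob and shoulder circles concentric. I'll regrip upright, lift and carry it to the cup, a relative shift of -20.8 mm in x and -156.3 mm in y.

```bash
python3 -m crank '[[[-0.26,-0.05,1,0],[-0.26,-0.05,3,0],[-0.26,-0.05,5,0],[-0.26,-0.05,6.8,0],[-0.26,-0.05,7.7,0],[-0.26,-0.05,7.98,0],[-0.26,-0.05,7.98,0],[-0.26,-0.05,7.98,0],[-0.26,-0.05,7.98,0]]]'
python3 -m crank '[[[0,0,0,0],[0,0,0,0],[0,0,0,0],[0,0,0,0]]]' 0.95 30
python3 -m crank '[[[0,0,-0.4,0],[0,0,-1.4,0],[0,0,-2.8,0],[0,0,-4.2,0],[0,0,-5.6,0],[0,0,-6.4,0],[0.2,-1.5,-6.6,0],[0.4,-3,-6.6,0],[0.7,-4.8,-6.6,0],[0.83,-6.25,-6.6,0],[0.83,-6.25,-6.6,0],[0.83,-6.25,-6.6,0]]]'
python3 - <<'E'
from h import *
f=[]
for i in range(4):
    arm.grab_frame("scene"); s=arm.get_state(); f.append(np.r_[s["force"],s["moment"]])
print(np.mean(f,0).round(3),s["eef_pos"],s["width"])
p,d=arm.grab_frame("scene"); c=arm.get_calibration("scene")
cv2.imwrite("pics/c1.png",cv2.resize(p[160:310,80:260,::-1],None,fx=4,fy=4,interpolation=2))
E
```

```text
t: 18.1
eef_pos: [0.5828, -0.1204, 0.0646]
ee_rot: [3.141, 0.002, -3.141]
force: [0.6, 0.6, -0.2]
width: 0.0524
gripper_force: 0.0
t: 18.6
eef_pos: [0.5822, -0.1203, 0.0635]
ee_rot: [3.141, 0.0, -3.141]
force: [-0.4, 1.2, 0.4]
width: 0.0236
gripper_force: 30.0
t: 20.1
eef_pos: [0.561, -0.2765, 0.2281]
ee_rot: [3.141, -0.001, 3.141]
force: [-0.6, 0.4, -4.1]
width: 0.023
gripper_force: 30.0
[ 0.32   0.108 -4.953  0.009 -0.023  0.029] [ 0.56165238 -0.27580774  0.22855519] 0.023191340304406706
```

View pics/c1.png

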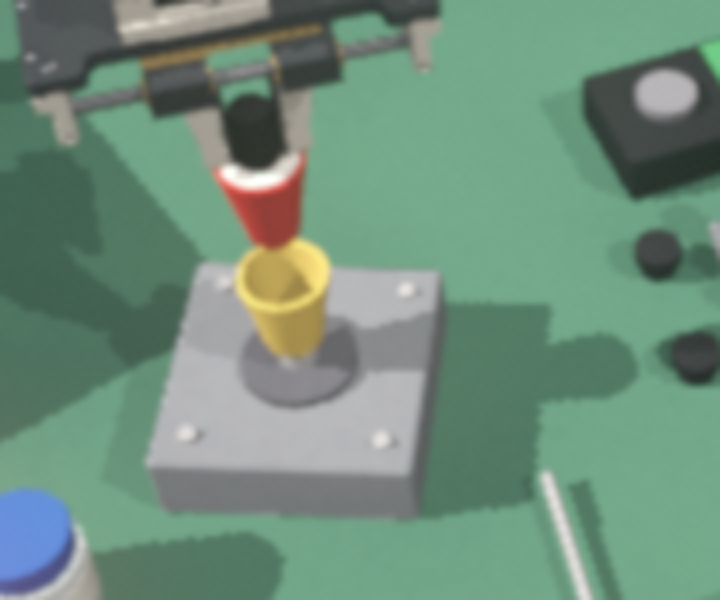

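Upright and over the cup. Down to just short of contact, then small steps by force.

```bash
cat > f.py <<'E'
from h import *
f=[]
for i in range(5):
    arm.grab_frame("side"); s=arm.get_state(); f.append(np.r_[s["force"],s["moment"]])
print(np.mean(f,0).round(3),s["eef_pos"].round(4),round(s["width"],4),s["t"])
E
python3 -m crank '[[[0,-0.03,0.5,0],[0,-0.03,1.1,0],[0,-0.03,1.7,0],[0,-0.03,2.2,0],[0,-0.03,2.6,0],[0,-0.03,2.8,0],[0,-0.03,2.8,0],[0,-0.03,2.8,0]]]'; python3 f.py
python3 -m crank '[[[0,0,0.08,0],[0,0,0.16,0],[0,0,0.24,0],[0,0,0.24,0],[0,0,0.24,0]]]'; python3 f.py
```

```text
t: 21.35
eef_pos: [0.5618, -0.2774, 0.1589]
ee_rot: [-3.141, 0.001, -3.141]
force: [0.3, 1.3, -5.3]
width: 0.0234
gripper_force: 30.0
[ 6.90e-02  9.13e-01 -4.13e+00  3.43e-01 -4.00e-03  5.00e-03] [ 0.5618 -0.2775  0.1589] 0.0234 21.6
t: 22.22
eef_pos: [0.5618, -0.2771, 0.1525]
ee_rot: [3.141, 0.0, -3.141]
force: [0.4, 4.3, -0.5]
width: 0.0233
gripper_force: 30.0
[ 0.388  5.449 -0.624  2.07  -0.201  0.013] [ 0.5618 -0.2771  0.1526] 0.0233 22.475
```

The side force of +5 N along y means the cell touches the cup's -y wall. I'll back up, shift +y and retry.

```bash
python3 -m crank '[[[0,0,-0.2,0],[0,0.06,-0.24,0],[0,0.08,-0.24,0],[0,0.08,-0.24,0]]]'; python3 f.py
python3 -m crank '[[[0,0,0.08,0],[0,0,0.16,0],[0,0,0.2,0],[0,0,0.2,0],[0,0,0.2,0]]]'; python3 f.py
```

```text
t: 22.98
eef_pos: [0.5613, -0.2757, 0.1583]
ee_rot: [-3.141, -0.0, -3.141]
force: [0.5, 0.3, -5.2]
width: 0.0233
gripper_force: 30.0
[-7.800e-02  2.710e-01 -4.915e+00  2.000e-03 -3.300e-02 -1.000e-03] [ 0.5615 -0.2755  0.1584] 0.0234 23.225
t: 23.85
eef_pos: [0.5615, -0.2755, 0.1534]
ee_rot: [-3.142, -0.0, -3.141]
force: [0.1, -1.4, -4.9]
width: 0.0236
gripper_force: 30.0
[ 0.111 -0.288 -5.085 -0.366  0.02   0.017] [ 0.5615 -0.2755  0.1534] 0.024 24.1
```

```bash
python3 -m crank '[[[0,-0.02,0,0],[0,-0.02,0.05,0],[0,-0.02,0.1,0],[0,-0.02,0.1,0],[0,-0.02,0.1,0]]]'; python3 f.py
python3 -m crank '[[[0,0,0.04,0],[0,0,0.08,0],[0,0,0.08,0],[0,0,0.08,0]]]'; python3 f.py
```

```text
t: 24.72
eef_pos: [0.5616, -0.2759, 0.151]
ee_rot: [-3.142, 0.0, -3.141]
force: [-0.3, 0.9, -4.3]
width: 0.0235
gripper_force: 30.0
[-0.083  0.37  -3.492 -0.056  0.023 -0.011] [ 0.5616 -0.2759  0.151 ] 0.0233 24.975
t: 25.48
eef_pos: [0.5616, -0.276, 0.1491]
ee_rot: [-3.142, 0.0, -3.141]
force: [-0.0, 0.3, -1.1]
width: 0.0236
gripper_force: 30.0
[ 0.24   0.604 -1.228  0.161  0.117  0.025] [ 0.5616 -0.2759  0.149 ] 0.0233 25.725
```

The cup carries most of the weight now. I'll ease the grip so the cell centres itself, then open.

```bash
python3 -m crank '[[[0,0.01,0,0],[0,0.01,0,0],[0,0.01,0,0]]]' - 6; python3 f.py; python3 -m crank '[[[0,0,0,0],[0,0,0,0],[0,0,0,0]]]' - 3; python3 f.py
```

```text
t: 26.1
eef_pos: [0.5616, -0.2758, 0.149]
ee_rot: [-3.141, 0.0, -3.141]
force: [0.1, 0.1, -0.8]
width: 0.0234
gripper_force: 6.0
[-0.181 -0.316 -1.939 -0.1   -0.033 -0.014] [ 0.5616 -0.2757  0.149 ] 0.0241 26.35
t: 26.72
eef_pos: [0.5616, -0.2757, 0.149]
ee_rot: [-3.142, 0.0, -3.141]
force: [0.7, -1.5, -1.1]
width: 0.0239
gripper_force: 3.0
[ 0.478 -0.686 -1.615 -0.224 -0.127 -0.013] [ 0.5616 -0.2757  0.149 ] 0.024 26.975
```

```bash
python3 -m crank '[[[0,-0.01,0.02,0],[0,-0.01,0.04,0],[0,-0.01,0.05,0],[0,-0.01,0.05,0]]]'; python3 f.py; python3 -m crank '[[[0,0,0,0],[0,0,0,0],[0,0,0,0],[0,0,0,0]]]' 0.4; python3 -m crank '[[[0,0,-0.5,0],[0,0,-1.5,0],[0,0,-3,0],[0,0,-4.5,0],[0,0,-5,0],[0,0,-5,0],[0,0,-5,0]]]'
python3 - <<'E'
from h import *
np.set_printoptions(precision=4,suppress=True)
T=pose(); p,d=arm.grab_frame("wrist"); P=cloud(d,arm.get_calibration("wrist"),T)
near=(d>0)&(abs(P[...,0]-.561)<.06)&(abs(P[...,1]+.277)<.05)
z=P[...,2]
q=P[near&(z>.165)&(z<.2)]; print(len(q),np.percentile(q,[2,50,98],axis=0),cv2.minEnclosingCircle((q[z[near&(z>.165)&(z<.2)]>np.percentile(q[:,2],50)][:,:2]*1000).astype(np.float32)))
w=(p.min(2)>170); q=P[near&w&(z>.11)]; print("shoulder",len(q),np.median(q,0),np.ptp(q[:,2]),np.linalg.lstsq(np.c_[q[:,:2],np.ones(len(q))],q[:,2],rcond=None)[0])
y=(p[...,0]>150)&(p[...,1]>120)&(p[...,2]<90)&near&(z>.1); print("cup top",y.sum(),np.percentile(z[y],[50,90,98]) if y.any() else 0)
p,d=arm.grab_frame("scene"); cv2.imwrite("pics/c2.png",cv2.resize(p[150:310,80:400,::-1],None,fx=2.5,fy=2.5,interpolation=2))
E
```

```text
t: 27.48
eef_pos: [0.5616, -0.2758, 0.1477]
ee_rot: [3.142, 0.0, -3.141]
force: [-0.2, 1.5, -0.0]
width: 0.0238
gripper_force: 3.0
[ 0.437  0.902 -0.64   0.427 -0.138 -0.02 ] [ 0.5616 -0.2758  0.1477] 0.024 27.725
t: 28.22
eef_pos: [0.5615, -0.276, 0.1477]
ee_rot: [-3.142, 0.0, -3.141]
force: [0.4, -0.3, -0.2]
width: 0.0519
gripper_force: 0.0
t: 29.1
eef_pos: [0.5609, -0.2756, 0.2715]
ee_rot: [3.141, -0.002, -3.141]
force: [0.0, -0.1, -0.6]
width: 0.0528
gripper_force: 0.0
591 [[ 0.5495 -0.2874  0.1667]
 [ 0.5593 -0.2773  0.1763]
 [ 0.5705 -0.2668  0.1776]] ((560.5678100585938, -276.89508056640625), 11.472681045532227)
shoulder 5031 [ 0.5354 -0.2943  0.3574] 0.2513008002975879 [-7.568  -1.6037  3.9387]
cup top 513 [0.3499 0.3582 0.3636]
```

View pics/c2.png

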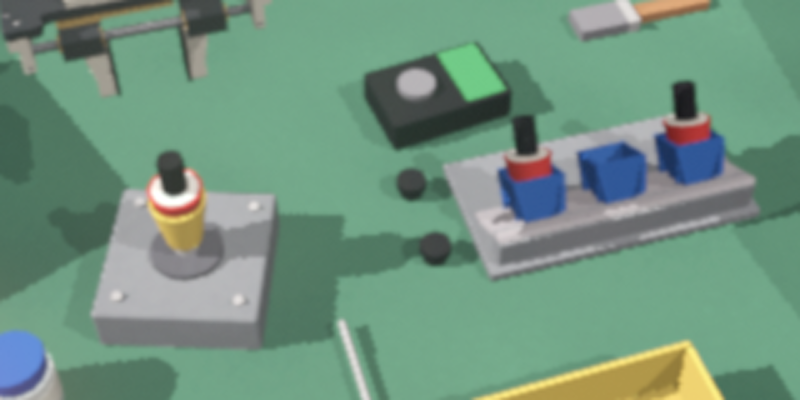

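The cell stands upright and centred in the cup at px (172, 190), with its underside about 42 mm below the rim. Both shells are still in their wells and nothing else has moved.

```bash
python3 -c "
from station import arm
print(arm.job_done())"
```

```text
the job is handed in; nothing more can be done
None
```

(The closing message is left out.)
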